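Spin-check a vial carousel and brake it at home

TASK

The vial carousel has just gone back on its bearing. Without grasping anything, flick its T-bar handle with a fingertip so that the wheel spins counter-clockwise (seen from above) on its own, and let the yellow home mark run past the red pointer at least twice to see that the bearing is free; then, as the mark comes round again, brake the wheel with a fingertip laid on its bare metal rim so that the mark comes to rest at the pointer, within a centimetre, and take the finger away. Catch it at the pointer the first time (only a last small nudge of a centimetre or two is allowed), keep off the blue turret and its vials, do not lift or shove the carousel, and leave the bottle, beaker and spare vial beside it where they stand.

Things in the scene. Friction and masses are not known exactly. Their poses are not given: they have to be found in the camera images.
- carousel_base: White round base of the vial carousel, 202 mm across and 40 mm high, 2.4 kg, loose on the table on rubber feet; on top of it turns the wheel (230 mm across). Origin on the wheel's axis at table height, z up; the pointer bracket (136 mm from the axis, no higher than the rim) stands at its -x side, which faces roughly the robot.
- carousel (a joint): The wheel's angle, rad, endless: counts on over whole turns, grows counter-clockwise seen from above. At 0, 2 pi, 4 pi, ... the home mark is at the pointer. It starts still, between 0.8 and 5.0, so the mark first passes the pointer at 2 pi, then at 4 pi, and is to be caught at 6 pi or a later whole turn. How the wheel coasts and brakes: see rim.
- axis (a point): Point on the wheel's vertical axis, 56 mm above the table, level with the top of the rim.
- home_mark (a point): Outer end of the yellow home mark (12 mm wide radial stripe on the rim), on the wheel's outer edge 115 mm from the axis, at the rim's top, 56 mm above the table. Turns with the wheel.
- pointer (a point): Where the home mark has to stop: the point on the wheel's edge circle, 115 mm from the axis and 56 mm above the table, right beside the tip of the fixed red cone-shaped pointer on the base's bracket.
- rim: Bare dark metal flange, 83 to 115 mm from the axis, flat top 56 mm above the table; brake here: a few newtons from above stop the wheel at once and it stays. Untouched it coasts, losing 0.11 to 0.18 rad/s2 plus 1/39 to 1/25 of its speed each second: 3 rad/s gives some 3 to 4 turns. Origin on the axis at table height; its -x points to the mark.
- turret: Blue drum in the middle of the wheel, 166 mm across, top 62 mm above the table, with twelve capped 12 mm vials 68 mm from the axis, tops 78 mm above the table (the one at the home mark has a green cap). Not to be touched. Origin on the axis at table height; it turns with the wheel.
- tbar: Black T-bar handle: a round bar 11 mm thick, 91 mm long, centred on the axis, centreline 97 mm above the table, on a 16 mm stem. It lies along the line from the axis to the home mark, half each side. Origin on the axis at table height, x along the bar. Pushed sideways near an end, it spins the wheel at about the finger speed divided by the distance from the axis.
- blue_cap_bottle: Loose glass bottle with a blue screw cap, 56 mm across, 102 mm high, origin at the centre of its foot. Bystander.
- little_beaker: Loose small empty beaker, 41 mm across, 50 mm high, origin at the centre of its foot. Bystander.
- spare_vial: Loose vial with a blue cap, 12 mm across, 33 mm high, standing; origin at the centre of its foot. Bystander.

How it is judged:
On the way, in this order (a step that is already met when the one before it is completed fails the run):
1. the wheel, flicked counter-clockwise, spins on its own, untouched, before it has turned far (released before the mark is half a turn past its first passage) (velocity of joint carousel above 0.8 rad/s and value of joint carousel below 9.42 rad and contact force between each of the fingers, the arm and carousel_base below 0.05 N), for 0.2 s.
2. still untouched and turning, the home mark has run past the pointer a second time (velocity of joint carousel above 0.2 rad/s and value of joint carousel above 12.77 rad and contact force between each of the fingers, the arm and carousel_base below 0.05 N), for 0.2 s.
3. a fingertip on the rim has the wheel standing still with the home mark at the pointer (12 mm) (contact force between the fingers and rim above 0.3 N and distance between home_mark and pointer below 0.012 m and velocity of joint carousel between -0.03 and 0.03 rad/s), for 0.2 s.
At the end, for the whole second after the job is handed in: The wheel stands still with the home mark within 12 mm of the pointer, having passed it at least twice, the base level and at rest, and nothing is touched (distance between home_mark and pointer below 0.012 m and value of joint carousel above 18.5 rad and angle between carousel_base's own z axis and vertical below 0.03 rad and linear speed of carousel_base below 0.01 m/s and velocity of joint carousel between -0.03 and 0.03 rad/s).
It fails at once if the wheel, once past the pointer twice, comes to rest with the mark more than 35 mm from the pointer (value of joint carousel above 13 rad and distance between home_mark and pointer above 0.035 m and velocity of joint carousel between -0.03 and 0.03 rad/s).
It fails at once if the turret or its vials are touched with more than 1 N (contact force between any of the fingers, the arm and turret above 1 N).
It fails at once if the carousel is lifted or shoved by more than 12 mm, or tipped (distance of carousel_base from where it was at the start of the episode above 0.012 m or angle between carousel_base's own z axis and vertical above 0.06 rad).
It fails at once if the bottle, beaker or spare vial beside the carousel is moved more than 15 mm or tipped (distance of any of blue_cap_bottle, little_beaker, spare_vial from where it was at the start of the episode above 0.015 m or angle between any of blue_cap_bottle, little_beaker, spare_vial's own z axis and vertical above 0.3 rad).
It also fails if it takes over 64 s, if anything falls off the work surface, if the arm or the gripper's body presses on something with over 40 N, if the wrist force passes 120 N, or if a joint passes its speed limit or range.

ROBOT

A 6-joint arm with a two-finger parallel gripper is mounted at the origin on a cart in front of the work surface, level with it; the furniture and walls round the work are solid. World frame = base frame: x ahead of the robot, y to its left, z up, the work surface at z = 0. Lengths are in m, angles in rad, forces in N, time in s.
With the tool pointing down it reaches from about 0.375 to 0.9 m from the base axis. Payload 3.1 kg.
Tool frame: the origin (TCP) lies between the finger pads; the fingertips stand 8 mm ahead of it and the grasp point (between the pads) lies 11 mm behind it; z points along the fingers, y is the line along which they close (so a half turn about z gives the same grasp; the last joint's range is limited). The gripper opens to 85 mm and grips with 20 to 120 N. Pads are 22 mm wide; open, the fingers measure 114 mm over their backs; the gripper's body (76 mm by 85 mm) begins 54 mm behind the grasp point. The pads swing forward as they close: fully open they stand 13 mm farther back than shut.
Start: joints at [0.955, 0.527, 1.433, -0, 1.181, -0.178], TCP at [0.265, 0.566, 0.239] pointing down, gripper open.
Joint ranges: [-3.08, 3.08], [-0.75, 2.2], [0.22, 2.44], [-1.43, 4.57], [0, 2.65], [-2.85, 2.85]. Speed limits (rad/s): [2.79, 2.79, 3.14, 3.14, 3.14, 3.14].

INTERFACE

Orientations are given as a unit quaternion [x, y, z, w].
In Python, from station import readout, cams, sign_off gives the robot as it stands.
- The arm moves only by the tool send_rows, never from a script. Its argument "commands" is text: rows parted by semicolons, each of 5 numbers parted by spaces: the finger opening in mm, from 0 to 85.4, then the shift along the tool's x, y, z each as a share of 0.02 m, from -1 to 1, then the turn about the tool's z as a share of 4 degrees, from -1 to 1. In form: grip dx dy dz spin; .... A call has 1 to 20 rows; each row shifts and turns the commanded pose from where the row before left it, along the tool's axes as they then stand; what a row does not reach is not made up. A row lasts 1/12 s, in which the tool goes at most 41.7 mm and 7.16 degrees, less where a joint would pass 70% of its speed; a pose out of reach is approached as far as the arm can. A call with a number of a shift or a turn outside -1 to 1 is refused whole. A call with a gripper value outside its range is refused whole. The fingers move at their own pace and stop on an object; "grip_force" is the grip in N (left out, the last holds). Time passes only in rows, so rows that do not move let the fingers close. It gives the time, the measured TCP pose, the force, the opening and the grip force at its end, in the units of the state.
- readout.sense(): the state, without advancing time (a new reading comes with each control period).
- cams.snapshot(name): name is "side" or "top"; returns a dict with "pixels" (384x512x3 uint8, red, green, blue), "intrinsics" (3x3 intrinsics, pixels), "eye" and "rotation" of the camera in the world. Camera axes: x right, y down, z forward; pixel columns grow to the right and rows downward; lengths in m; the calibration is good to about 2 mm. A picture is of the moment at which its call begins. There is no depth.
- sign_off(): hands the job in; it is judged then, once.
The state is a dict: "t": time; "q": joint angles; "qd": joint speeds; "tau": joint torques, N m; "tcp_pos": TCP position; "tool_rot": TCP orientation; "force": force on the tool from outside, world axes, zero at the start; "ft_torque": the same for the moment, N m; "finger_gap": opening from 0.0 (shut) to 1.0 (fully open); "gripper_force": force on a finger pad.
Only numpy, scipy, OpenCV 4.12 (cv2) and the standard library are available. Lean on these libraries where they do the work, as an engineer would, in place of code of your own. Each camera call takes 0.05 s, during which the arm holds its last target. There are 200 camera calls.

## Working session

There is one attempt and no reset: what is moved stays moved. The work goes in short steps, Python scripts to look and compute and a tool call to move; the robot and the scene stay as the last step left them, time stands still between calls to the robot, and variables do not carry over. Pictures are saved under pics/ and viewed, at most 10 in all, crops included, and the job is handed in when it is done.

Besides the shell and the picture viewer there is one more tool, called after "Request:" as a command line: name --argument value ..., lists and objects as JSON in quotes. send_rows: Moves the arm, as the interface text tells. Its arguments: {"type":"object","properties":{"commands":{"type":"string"},"grip_force":{"type":"number"}},"required":["commands"]}

```bash
mkdir -p pics; ls; python3 - <<'E'
from station import readout,cams
import cv2,pickle
s=readout.sense();print(s['t'],s['tcp_pos'],s['tool_rot'],s['finger_gap'],s['force'])
for n in('top','side'):
    d=cams.snapshot(n);pickle.dump(d,open(f'{n}0.pkl','wb'));print(n,d['intrinsics'],d['eye'],d['rotation'])
    cv2.imwrite(f'pics/{n}0.png',cv2.resize(d['pixels'][:,:,::-1],(800,600),interpolation=cv2.INTER_CUBIC))
E
```

```text
pics
0.0 [0.26450431 0.56550058 0.23831804] [ 2.17113960e-01  9.76145650e-01 -1.01214955e-03 -4.17495856e-04] 1.0020845009262194 [ 0.50291453  0.54455193 -0.12099569]
top [[401.89881014   0.         256.8405783 ]
 [  0.         401.89881014 190.10839206]
 [  0.           0.           1.        ]] [0.52272931 0.10768796 0.92704661] [ 0.71283713 -0.69855397  0.03797648 -0.04943047]
side [[420.66488048   0.         260.29937302]
 [  0.         420.66488048 188.86962081]
 [  0.           0.           1.        ]] [ 0.41467907 -0.6520403   0.61023776] [ 0.87581672 -0.11808887  0.06363    -0.46362843]
```

View pics/top0.png

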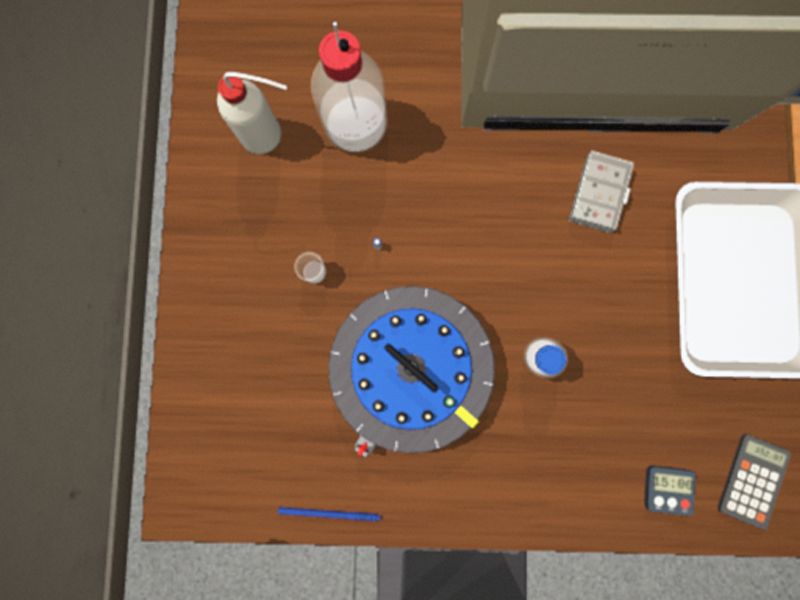

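View pics/side0.png

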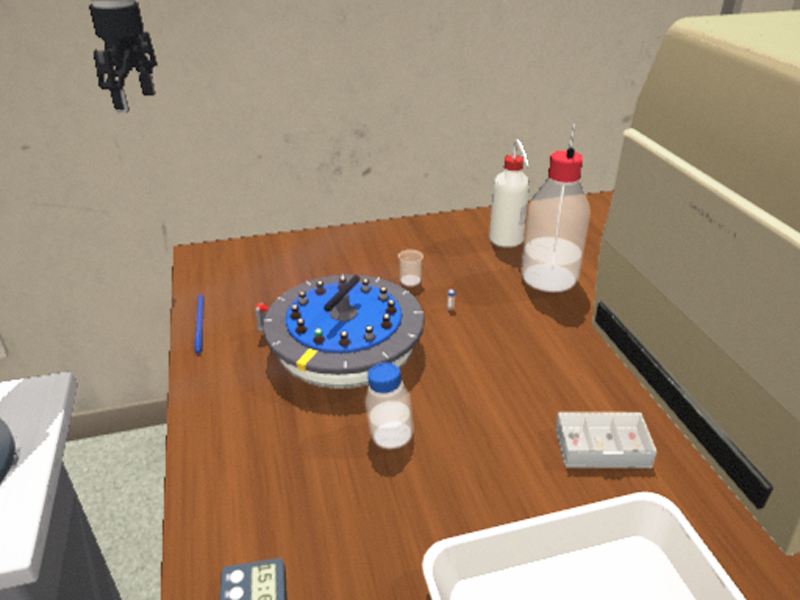

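The top view shows the wheel centred near (411,369), the mark's end at (475,425), the pointer at (363,448), the bottle cap at (548,358), the beaker at (310,268) and the vial at (377,243), all in 800x600 pixels. The side view agrees.

```bash
cat > h.py <<'E'
import numpy as np,cv2,pickle
from scipy.spatial.transform import Rotation as R
def plane(d,u,v,z):
    r=R.from_quat(d['rotation']).as_matrix()@np.linalg.inv(d['intrinsics'])@[u,v,1]
    return d['eye']+r*(z-d['eye'][2])/r[2]
def proj(d,P):
    c=R.from_quat(d['rotation']).as_matrix().T@(np.asarray(P)-d['eye']); k=d['intrinsics']@c; return k[:2]/k[2]
def yellow(d):
    p=d['pixels'].astype(int); m=(p[...,0]>150)&(p[...,1]>130)&(p[...,2]<90)
    v,u=np.nonzero(m); return u,v
E
python3 - <<'E'
from h import *
from scipy.optimize import least_squares
d=pickle.load(open('top0.pkl','rb'));s=pickle.load(open('side0.pkl','rb'))
c=.64
P=lambda u,v,z:plane(d,u*c,v*c,z)
# rim outline (800 px)
for n,u,v,z in[('axis',411,369.5,.056),('tbar a',388,347,.1),('tbar b',435,388,.1),('markouter',473,424,.056),('ptr',366,441,.056),('bottle',549,359,.102),('beaker',310,267,.05),('vial',377,242,.033),('rimL',329,369,.056),('rimR',494,369,.056),('rimT',411,287,.056),('rimB',411,452,.056)]:
    print(n,P(u,v,z).round(4))
u,v=yellow(d);print(len(u),u.mean()/c,v.mean()/c,P(u.mean()/c,v.mean()/c,.056))
u,v=yellow(s);print(len(u),u.mean()/c,v.mean()/c,plane(s,u.mean(),v.mean(),.056))
E
python3 - <<'E'
import cv2,pickle
d=pickle.load(open('top0.pkl','rb'))['pixels'][175:300,200:365,::-1]
cv2.imwrite('pics/crop.png',cv2.resize(d,None,fx=4.8,fy=4.8,interpolation=cv2.INTER_CUBIC))
E
```

```text
axis [0.5306 0.1075 0.056 ]
tbar a [0.5589 0.1383 0.1   ]
tbar b [0.5069 0.0758 0.1   ]
markouter [0.4586 0.0217 0.056 ]
ptr [0.4327 0.1668 0.056 ]
bottle [ 0.5475 -0.0721  0.102 ]
beaker [0.6721 0.2536 0.05  ]
vial [0.7136 0.1604 0.033 ]
rimL [0.5289 0.2207 0.056 ]
rimR [ 0.5336 -0.0066  0.056 ]
rimT [0.6453 0.1097 0.056 ]
rimB [0.4194 0.1054 0.056 ]
246 699.1806402439024 224.81580284552845 [ 0.7414479  -0.29424417  0.056     ]
72 304.70920138888886 358.65885416666663 [0.46390889 0.02614781 0.056     ]
```

View pics/crop.png

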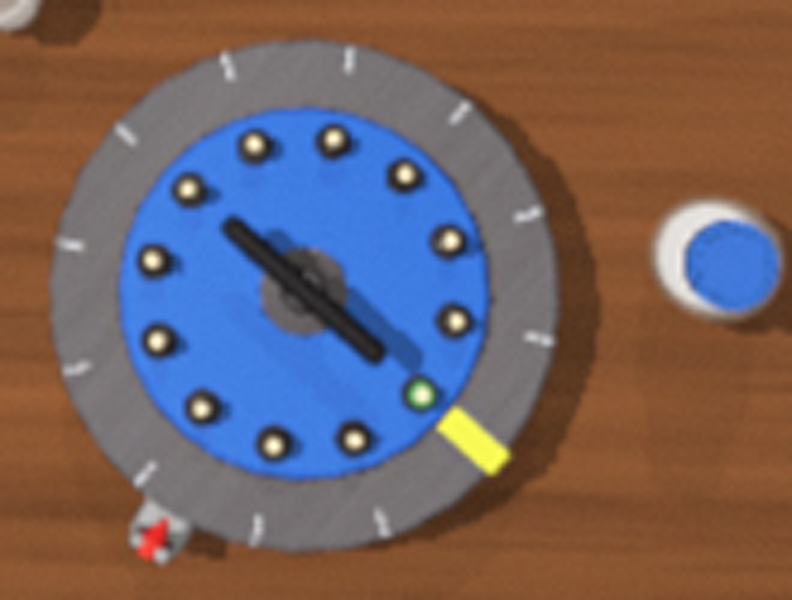

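Request:
send_rows --commands "0 -0.985 -0.678 0 0;0 -0.985 -0.678 0 0;0 -0.985 -0.678 0 0;0 -0.985 -0.678 0 0;0 -0.985 -0.678 0 0;0 -0.985 -0.678 0 0;0 -0.985 -0.678 0 0;0 -0.985 -0.678 0 0;0 -0.985 -0.678 0 0;0 -0.985 -0.678 0 0;0 -0.985 -0.678 0 0;0 -0.985 -0.678 0 0;0 -0.985 -0.678 0 0;0 -0.985 -0.678 0 0;0 -0.985 -0.678 0 0;0 -0.985 -0.678 0 0;0 -0.985 -0.678 0 0;0 -0.985 -0.678 0 0"

```text
t: 1.6
tcp_pos: [0.4828, 0.1935, 0.239]
tool_rot: [0.217, 0.976, -0.0, -0.0]
force: [0.5, 0.6, -0.3]
finger_gap: -0.002
gripper_force: 0.0
```

Request:
send_rows --commands "0 0 0 0.77 0.97;0 0 0 0.77 0.97;0 0 0 0.77 0.97;0 0 0 0.77 0.97;0 0 0 0.77 0.97;0 0 0 0.77 0.97;0 0 0 0.77 0.97;0 0 0 0.77 0.97;0 0 0 0.77 0.97;0 0 0 0 0;0 0 0 0 0"

```text
t: 2.52
tcp_pos: [0.4819, 0.1945, 0.1]
tool_rot: [0.499, 0.866, -0.001, -0.001]
force: [-0.1, -0.0, 0.2]
finger_gap: 0.001
gripper_force: 0.0
```

```bash
python3 - <<'E'
from h import *
from station import readout,cams
s=readout.sense();x=R.from_quat(s['tool_rot']).as_matrix()
print(s['t'],s['tcp_pos'],x[:,0],x[:,2],s['finger_gap'],s['force'])
im=[]
for n in('top','side'):
    d=cams.snapshot(n);im.append(cv2.resize(d['pixels'][:,:,::-1],(400,300),interpolation=cv2.INTER_AREA))
    pickle.dump(d,open(f'{n}1.pkl','wb'))
d=pickle.load(open('side1.pkl','rb'));im=[im[0],cv2.resize(d['pixels'][120:270,130:330,::-1],(400,300))]
cv2.imwrite('pics/b.png',np.hstack(im))
E
```

```text
2.5167 [0.4818806  0.1945271  0.09998239] [-0.50141548  0.86520616  0.00090579] [-2.54924876e-03 -4.30475050e-04 -9.99996658e-01] 0.0005392451789495638 [-0.08542275 -0.04222699  0.16156296]
```

View pics/b.png

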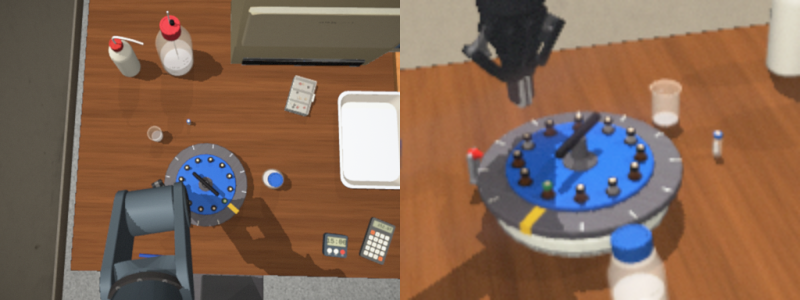

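The arm hovers over the back-left rim. The side view leaves the mark, at (533,220) in the crop half, and the pointer, at (475,155), clear. Next I'll touch the rim to learn its height.

Request:
send_rows --commands "0 0 0 0.8 0;0 0 0 0.8 0;0 0 0 0.1 0;0 0 0 0 0;0 0 0 0 0"

```text
t: 3.03
tcp_pos: [0.4832, 0.1948, 0.0676]
tool_rot: [0.5, 0.866, 0.0, 0.001]
force: [0.6, 0.1, -0.6]
finger_gap: -0.005
gripper_force: 0.0
```

Request:
send_rows --commands "0 0 0 0.1 0;0 0 0 0 0"

```text
t: 3.2
tcp_pos: [0.4831, 0.1948, 0.0654]
tool_rot: [0.5, 0.866, 0.0, 0.001]
force: [-1.0, -0.2, -1.0]
finger_gap: -0.003
gripper_force: 0.0
```

Request:
send_rows --commands "0 0 0 0.05 0;0 0 0 0 0"

```text
t: 3.37
tcp_pos: [0.4829, 0.1947, 0.0641]
tool_rot: [0.5, 0.866, 0.0, 0.0]
force: [-1.0, -0.2, 1.6]
finger_gap: -0.001
gripper_force: 0.7
```

Request:
send_rows --commands "0 0 0 0.05 0;0 0 0 0 0"

```text
t: 3.53
tcp_pos: [0.4836, 0.1951, 0.064]
tool_rot: [0.5, 0.866, 0.001, 0.001]
force: [0.3, 0.3, 8.6]
finger_gap: 0.005
gripper_force: 4.4
```

Request:
send_rows --commands "0 0 0 -0.8 0;0 0 0 -0.8 0;0 0 0 0 -0.97;0 0 0 0 -0.97;0 0 0 0 -0.97;0 0 0 0 -0.97;0 0 0 0 -0.97;0 0 0 0 -0.97;0 0 0 0 -0.97;0 0 0 0 -0.97;0 0 0 0 -0.97;0 0 -0.98 0 0;0 0 -0.98 0 0;0 0 -0.98 0 0;0 0 -0.98 0 0;0 0 -0.98 0 0;0 0 0 0 0;0 0 0 0 0;0 0 0 0 0"

```text
t: 5.12
tcp_pos: [0.4419, 0.1062, 0.0949]
tool_rot: [0.217, 0.976, 0.0, 0.001]
force: [0.1, -0.1, 0.2]
finger_gap: 0.001
gripper_force: 0.0
```

```bash
python3 - <<'E'
from h import *
from station import readout,cams
s=readout.sense();x=R.from_quat(s['tool_rot']).as_matrix()
a=np.array([.532,.107,0]);p=s['tcp_pos']-a
print(s['t'],s['tcp_pos'],x[:,0],s['force'],'s',-p@x[:,0],'l',-p@x[:,1])
d=cams.snapshot('side');pickle.dump(d,open('side2.pkl','wb'))
u,v=yellow(d);print(len(u),u.mean(),v.mean(),plane(d,u.mean(),v.mean(),.056))
cv2.imwrite('pics/c.png',cv2.resize(d['pixels'][100:260,150:310,::-1],(600,600),interpolation=cv2.INTER_CUBIC))
E
```

```text
5.1167 [0.4419069  0.10616603 0.0948832 ] [-0.90552845  0.42428392 -0.00117498] [ 0.08113034 -0.05112707  0.21058089] s -0.08111654222865163 l 0.038909832629852134
67 199.13432835820896 231.07462686567163 [0.47132806 0.01906623 0.056     ]
```

View pics/c.png

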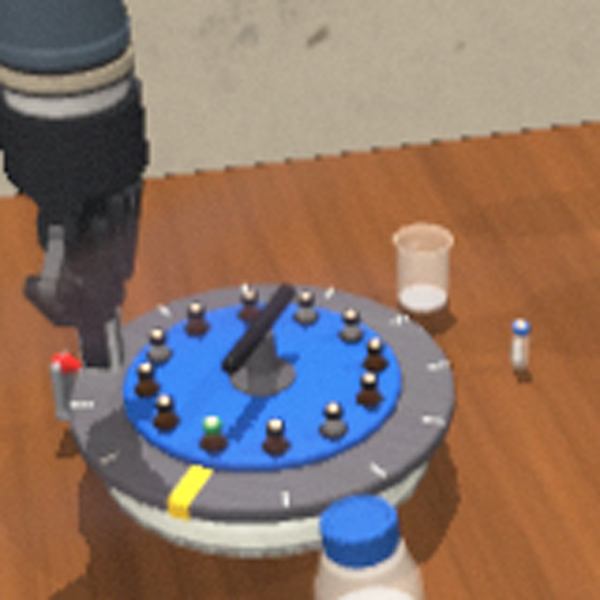

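The mark is now about 235°: the touch moved it a few degrees, which doesn't matter. The finger is behind the near bar end with a clear path, so I'll flick it.

Request:
send_rows --commands "0 -0.2 0 0 0;0 -0.4 0 0 0;0 -0.48 0 0 0;0 -0.48 0 0 0;0 -0.48 0 0 0;0 -0.48 0 0 0;0 -0.48 0 0 0;0 -0.48 0 0 0;0 -0.48 0 0 0;0 -0.48 0 0 0;0 -0.48 0 0 0;0 -0.48 0 0 0;0 -0.3 0 -0.8 0;0 0 0 -1 0;0 0 0 -1 0;0 0 0 -0.5 0"

```text
t: 6.5
tcp_pos: [0.5462, 0.0572, 0.1628]
tool_rot: [0.217, 0.976, 0.0, 0.002]
force: [0.1, 0.3, -0.1]
finger_gap: 0.001
gripper_force: 0.0
```

```bash
cat > ang.py <<'E'
from h import *
from station import readout,cams
import sys,os
def meas(cam):
    t=readout.sense()['t']; d=cams.snapshot(cam); p=d['pixels'].astype(int)
    m=((p[...,0]>120)&(p[...,1]>100)&(p[...,2]<.5*p[...,1])&(p[...,1]>.75*p[...,0])).astype(np.uint8)
    n,l,st,c=cv2.connectedComponentsWithStats(m)
    for i in range(1,n):
        P=plane(d,*c[i],.056)-[.532,.107,.056]; r=np.hypot(*P[:2])
        if .085<r<.115 and st[i,4]>15:
            a=(np.degrees(np.arctan2(P[1],P[0]))-149)%360
            print(cam,round(t,4),'ang',round(a,1),'r',round(r,3),'A',st[i,4]); return t,a
    print(cam,round(t,4),'none')
if __name__=='__main__':
    for c in sys.argv[1:]:
        r=meas(c)
        if r: open('log.txt','a').write('%s %.4f %.2f\n'%(c,*r))
    print(readout.sense()['t'],readout.sense()['tcp_pos'])
E
python3 ang.py side top side top
```

```text
side 6.5 ang 246.7 r 0.102 A 35
top 6.55 ang 257.2 r 0.103 A 84
side 6.6 ang 268.4 r 0.103 A 30
top 6.65 ang 278.0 r 0.103 A 87
6.7 [0.5441491  0.0575642  0.16041043]
```

Request:
send_rows --commands "0 0.945 0.82 0 0;0 0.945 0.82 0 0;0 0.945 0.82 0 0;0 0.945 0.82 0 0;0 0.945 0.82 0 0;0 0.945 0.82 0 0;0 0 0 0.48 0.97;0 0 0 0.48 0.97;0 0 0 0.48 0.97;0 0 0 0.48 0.97;0 0 0 0.48 0.97;0 0 0 0.48 0.97;0 0 0 0.48 0.97;0 0 0 0.48 0.97;0 0 0 0.48 0.97;0 0 0 0 0;0 0 0 0 0"

```text
t: 8.12
tcp_pos: [0.4821, 0.1946, 0.073]
tool_rot: [0.499, 0.866, -0.001, -0.001]
force: [0.5, -0.6, 1.1]
finger_gap: -0.0
gripper_force: 0.0
```

```bash
python3 ang.py side top side top side top
```

```text
side 8.1167 ang 214.5 r 0.1 A 50
top 8.1667 ang 224.3 r 0.103 A 87
side 8.2167 ang 233.8 r 0.101 A 41
top 8.2667 ang 242.9 r 0.103 A 89
side 8.3167 ang 252.7 r 0.102 A 36
top 8.3667 ang 261.4 r 0.103 A 87
8.4167 [0.48359705 0.19482758 0.07474536]
```

Request:
send_rows --commands "0 0 0 0.2 0;0 0 0 0 0;0 0 0 0 0;0 0 0 0 0;0 0 0 0 0;0 0 0 0 0;0 0 0 0 0;0 0 0 0 0;0 0 0 0 0;0 0 0 0 0;0 0 0 0 0;0 0 0 0 0;0 0 0 0 0;0 0 0 0 0;0 0 0 0 0;0 0 0 0 0;0 0 0 0 0;0 0 0 0 0;0 0 0 0 0;0 0 0 0 0"

```text
t: 10.08
tcp_pos: [0.4833, 0.1947, 0.0703]
tool_rot: [0.5, 0.866, -0.0, -0.0]
force: [1.4, -0.2, 0.8]
finger_gap: 0.001
gripper_force: 0.0
```

```bash
python3 ang.py side top side top side top
```

```text
side 10.0833 ang 203.3 r 0.1 A 53
top 10.1333 ang 211.9 r 0.102 A 89
side 10.1833 ang 219.9 r 0.1 A 45
top 10.2333 ang 228.2 r 0.103 A 87
side 10.2833 ang 236.2 r 0.101 A 39
top 10.3333 ang 244.0 r 0.102 A 87
10.3833 [0.48332658 0.19475673 0.07031946]
```

Request:
send_rows --commands "0 0 0 0 0;0 0 0 0 0;0 0 0 0 0;0 0 0 0 0;0 0 0 0 0;0 0 0 0 0;0 0 0 0 0;0 0 0 0 0;0 0 0 0 0;0 0 0 0 0;0 0 0 0 0;0 0 0 0 0;0 0 0 0 0;0 0 0 0 0;0 0 0 0 0;0 0 0 0 0;0 0 0 0 0;0 0 0 0 0;0 0 0 0 0;0 0 0 0 0"

```text
t: 12.05
tcp_pos: [0.4833, 0.1948, 0.0703]
tool_rot: [0.5, 0.866, -0.0, -0.0]
force: [0.7, 0.2, 0.9]
finger_gap: -0.001
gripper_force: 0.0
```

```bash
python3 ang.py top side top side top side top; cat > fit.py <<'E'
import numpy as np
from scipy.optimize import least_squares
from scipy.integrate import solve_ivp
L=[l.split() for l in open('log.txt')]
t=np.array([float(l[1]) for l in L]);a=np.radians([float(l[2]) for l in L])
side=np.array([l[0]=='side' for l in L])
th=[a[0]];w=3.6
for i in range(1,len(t)):   # unwrap with running speed
    p=th[-1]+w*(t[i]-t[i-1])-.1*(t[i]-t[i-1])**2
    th.append(a[i]+2*np.pi*round((p-a[i])/(2*np.pi)))
    if t[i]-t[i-1]>.3: w=(th[-1]-th[-2])/(t[i]-t[i-1])-.1*(t[i]-t[i-1])
th=np.array(th)
def traj(p,T): return solve_ivp(lambda s,y:[y[1],-(p[2]+p[3]*y[1]) if y[1]>0 else 0],(t[0],max(T)+.01),p[:2],t_eval=T,max_step=.05,rtol=1e-7).y
def res(p): return np.r_[traj(p,t)[0]+p[4]*side-th,(p[3]-.032)*3,p[2]*0]
f=least_squares(res,[th[0],3.6,.145,.032,0])
print('p',f.x.round(4),'rms',np.sqrt(np.mean(f.fun**2)).round(4))
T=np.arange(t[0],t[0]+40,.01);Y=traj(f.x,T)
for k in (3,4,5,6):
    i=np.argmax(Y[0]>=2*np.pi*k)
    if i: print(2*k,'pi at',round(T[i],3),'w',round(Y[1,i],3))
print('final turns',Y[0,-1]/2/np.pi, 'now',t[-1],th[-1]/2/np.pi)
E
python3 fit.py
```

```text
top 12.05 ang 141.5 r 0.1 A 86
side 12.1 ang 146.6 r 0.104 A 74
top 12.15 ang 155.3 r 0.101 A 91
side 12.2 ang 160.4 r 0.103 A 72
top 12.25 ang 169.0 r 0.101 A 89
side 12.3 ang 174.3 r 0.101 A 67
top 12.35 ang 182.6 r 0.102 A 86
12.4 [0.48331469 0.19476271 0.07029477]
p [ 4.3063  3.7487  0.1418  0.032  -0.0062] rms 0.008
6 pi at 11.08 w 2.634
8 pi at 13.77 w 2.051
10 pi at 17.5 w 1.322
final turns 5.820606047967974 now 12.35 3.5073333333333334
```

Request:
send_rows --commands "0 0 0 0 0;0 0 0 0 0;0 0 0 0 0;0 0 0 0 0;0 0 0 0 0;0 0 0 0 0;0 0 0 0 0;0 0 0 0 0;0 0 0 0 0;0 0 0 0 0;0 0 0 0 0;0 0 0 0 0;0 0 0 0 0;0 0 0 0 0;0 0 0 0 0;0 0 0 0 0;0 0 0 0 0;0 0 0 0 0;0 0 0 0 0;0 0 0 0 0"

```text
t: 14.07
tcp_pos: [0.4833, 0.1948, 0.0703]
tool_rot: [0.5, 0.866, 0.0, 0.0]
force: [-0.3, -0.1, 0.5]
finger_gap: -0.004
gripper_force: 0.0
```

Request:
send_rows --commands "0 0 0 0 0;0 0 0 0 0;0 0 0 0 0;0 0 0 0 0;0 0 0 0 0;0 0 0 0 0;0 0 0 0 0;0 0 0 0 0;0 0 0 0 0;0 0 0 0 0;0 0 0 0 0;0 0 0 0 0;0 0 0 0 0;0 0 0 0 0;0 0 0 0 0;0 0 0 0 0"

```text
t: 15.4
tcp_pos: [0.4833, 0.1948, 0.0703]
tool_rot: [0.5, 0.866, 0.0, 0.0]
force: [-0.0, -0.3, -0.6]
finger_gap: -0.001
gripper_force: 0.0
```

```bash
python3 ang.py top side top side top; python3 fit.py
```

```text
top 15.4 ang 178.1 r 0.102 A 87
side 15.45 ang 181.9 r 0.1 A 61
top 15.5 ang 187.8 r 0.102 A 88
side 15.55 ang 191.8 r 0.099 A 57
top 15.6 ang 197.5 r 0.102 A 90
15.65 [0.48332702 0.19478519 0.07031858]
p [ 4.3077  3.7486  0.1387  0.0329 -0.0081] rms 0.0077
6 pi at 11.08 w 2.635
8 pi at 13.76 w 2.056
10 pi at 17.49 w 1.332
final turns 5.845574384464776 now 15.6 4.548666666666667
```

Request:
send_rows --commands "0 0 0 0.08 0;0 0 0 0.08 0;0 0 0 0 0;0 0 0 0 0;0 0 0 0 0;0 0 0 0 0;0 0 0 0 0;0 0 0 0 0;0 0 0 0 0;0 0 0 0 0;0 0 0 0 0;0 0 0 0 0"

```text
t: 16.65
tcp_pos: [0.4833, 0.1948, 0.0671]
tool_rot: [0.5, 0.866, -0.0, 0.0]
force: [0.2, 0.5, 0.4]
finger_gap: 0.0
gripper_force: 0.0
```

```bash
python3 ang.py top side top; python3 fit.py
```

```text
top 16.65 ang 291.6 r 0.102 A 91
side 16.7 none
top 16.75 ang 299.9 r 0.1 A 73
16.8 [0.48334013 0.19475292 0.06712545]
p [ 4.308   3.7458  0.1453  0.0306 -0.0071] rms 0.0082
6 pi at 11.08 w 2.636
8 pi at 13.76 w 2.054
10 pi at 17.5 w 1.319
final turns 5.807184448285419 now 16.75 4.833055555555555
```

Request:
send_rows --commands "0 0 0 0 0;0 0 0 0 0;0 0 0 0 0;0 0 0 0 0;0 0 0 0 0;0 0 0 0 0;0 0 0 0 0;0 0 0 0.25 0;0 0 0 0 0;0 0 0 0 0;0 0 0 0 0;0 0 0 0 0;0 0 0 0 0"

```text
t: 17.88
tcp_pos: [0.4851, 0.1955, 0.064]
tool_rot: [0.5, 0.866, 0.002, 0.002]
force: [-1.5, 1.7, 14.1]
finger_gap: 0.002
gripper_force: 7.0
```

```bash
python3 - <<'E'
from h import *
from station import readout,cams
print(readout.sense()['force'])
d=cams.snapshot('side');pickle.dump(d,open('side3.pkl','wb'))
cv2.imwrite('pics/d.png',cv2.resize(d['pixels'][150:250,140:290,::-1],(750,500),interpolation=cv2.INTER_CUBIC))
for r in (.083,.115): print('ptr dir',r,(proj(d,[.532+r*np.cos(np.radians(149)),.107+r*np.sin(np.radians(149)),.056])-[140,150])*5)
E
```

```text
[-1.50406242  1.733521   14.12928638]
ptr dir 0.083 [229.93266897 231.27300822]
ptr dir 0.115 [165.66323534 220.39592214]
```

View pics/d.png

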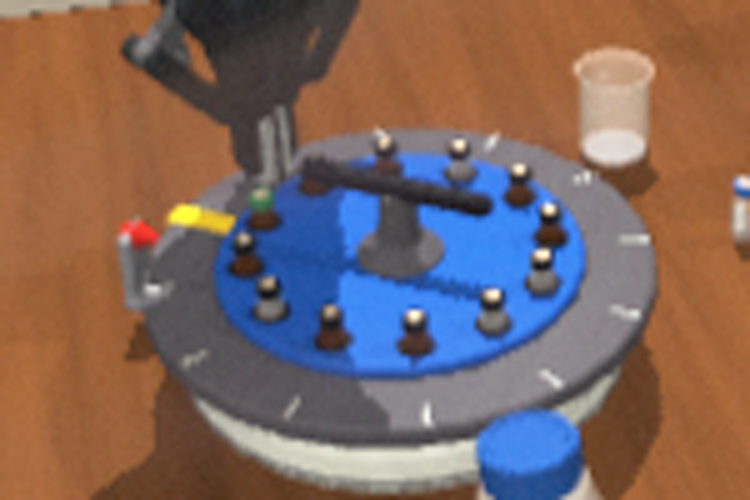

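The wheel stands still. The mark's outer end is at (172,215) in the crop, slightly short of the cone tip at (158,235). I'll measure both.

```bash
python3 - <<'E'
from h import *
d=pickle.load(open('side3.pkl','rb'))
def f(n,u,v):
    P=plane(d,140+u/5,150+v/5,.056)-[.532,.107,.056]; print(n,P.round(4),np.hypot(*P[:2]).round(4),np.degrees(np.arctan2(P[1],P[0])).round(1))
for n,u,v in[('outer',170,216),('inner',234,226),('mid',202,219),('tip',159,235),('cone base',128,231),('rimL',144,275),('rimR',656,246),('tick next',152,290),('tick',381,135),('tick',197,358)]: f(n,u,v)
E
python3 ang.py side top
```

```text
outer [-0.0963  0.0623  0.    ] 0.1147 147.1
inner [-0.0688  0.0465  0.    ] 0.083 146.0
mid [-0.0823  0.056   0.    ] 0.0995 145.8
tip [-0.1027  0.0483  0.    ] 0.1135 154.8
cone base [-0.116   0.0552  0.    ] 0.1285 154.5
rimL [-0.1121  0.0191  0.    ] 0.1137 170.4
rimR [ 0.1133 -0.0196  0.    ] 0.115 -9.8
tick next [-0.1097  0.0069  0.    ] 0.11 176.4
tick [0.0103 0.1052 0.    ] 0.1057 84.4
tick [-0.096  -0.0463  0.    ] 0.1066 -154.3
side 17.9333 ang 356.2 r 0.103 A 47
top 17.9833 none
18.0333 [0.48508454 0.19546745 0.06397595]
```

```bash
python3 - <<'E'
from h import *
t=pickle.load(open('top0.pkl','rb'));s=pickle.load(open('side3.pkl','rb'));a=np.array([.532,.107,0])
for z in (.042,.046,.05,.054):
    for n,d,u,v in(('top tip',t,200+165/4.8,175+517/4.8),('top base',t,200+148/4.8,175+550/4.8),('side tip',s,140+159/5,150+235/5),('side base',s,140+126/5,150+231/5)):
        P=plane(d,u,v,z)-a; print(z,n,P[:2].round(4),np.hypot(*P[:2]).round(4),np.degrees(np.arctan2(P[1],P[0])).round(1))
u,v=yellow(t)
k=(u<330)&(v>230);P=plane(t,u[k].mean(),v[k].mean(),.056)-a;print('mark top0',np.degrees(np.arctan2(P[1],P[0]))%360)
s0=pickle.load(open('side0.pkl','rb'));u,v=yellow(s0);P=plane(s0,u.mean(),v.mean(),.056)-a;print('side0',np.degrees(np.arctan2(P[1],P[0]))%360)
E
```

```text
0.042 top tip [-0.1018  0.0605] 0.1184 149.3
0.042 top base [-0.1164  0.0677] 0.1347 149.8
0.042 side tip [-0.1023  0.0687] 0.1232 146.1
0.042 side base [-0.1169  0.076 ] 0.1394 147.0
0.046 top tip [-0.1013  0.0602] 0.1179 149.3
0.046 top base [-0.116   0.0674] 0.1341 149.8
0.046 side tip [-0.1024  0.0629] 0.1202 148.5
0.046 side base [-0.1169  0.0701] 0.1363 149.0
0.05 top tip [-0.1009  0.0599] 0.1174 149.3
0.05 top base [-0.1155  0.0671] 0.1335 149.8
0.05 side tip [-0.1025  0.057 ] 0.1173 150.9
0.05 side base [-0.1169  0.0643] 0.1334 151.2
0.054 top tip [-0.1005  0.0597] 0.1169 149.3
0.054 top base [-0.115   0.0668] 0.133 149.9
0.054 side tip [-0.1026  0.0512] 0.1147 153.5
0.054 side base [-0.1169  0.0584] 0.1307 153.5
mark top0 230.09757069589557
side0 229.8969976725885
```

Request:
send_rows --commands "0 0 -0.05 0 0;0 0 -0.05 0 0;0 0 -0.05 0 0;0 0 -0.05 0 0;0 0 -0.05 0 0;0 0 -0.05 0 0;0 0 0 0 0;0 0 0 0 0;0 0 0 0 0"

```text
t: 18.78
tcp_pos: [0.4802, 0.1924, 0.064]
tool_rot: [0.5, 0.866, 0.002, 0.002]
force: [-0.5, 1.5, 14.2]
finger_gap: 0.004
gripper_force: 6.9
```

```bash
python3 ang.py side side
```

```text
side 18.7833 ang 359.1 r 0.103 A 44
side 18.8333 ang 359.1 r 0.103 A 44
18.8833 [0.48023443 0.19244398 0.06397353]
```

Request:
send_rows --commands "0 0 0 -0.02 0;0 0 0 -0.02 0;0 0 0 -0.02 0;0 0 0 -0.02 0;0 0 0 0 0"

```text
t: 19.3
tcp_pos: [0.4788, 0.1917, 0.064]
tool_rot: [0.5, 0.866, 0.0, 0.001]
force: [0.4, -0.9, 5.6]
finger_gap: -0.003
gripper_force: 2.9
```

```bash
python3 ang.py side
```

```text
side 19.3 ang 0.1 r 0.103 A 46
19.35 [0.4788934  0.19168824 0.06404861]
```

Request:
send_rows --commands "0 0 0.025 -0.015 0;0 0 0.025 -0.015 0;0 0 0.01 -0.015 0;0 0 0 -0.02 0;0 0 0 -0.03 0;0 0 0 -0.05 0;0 0 0 -0.1 0;0 0 0 -0.3 0;0 0 0 -0.8 0;0 0 0 -1 0;0 0 0 -1 0;0 0 0 -1 0;0 0 0 0 0"

```text
t: 20.43
tcp_pos: [0.4815, 0.1929, 0.1545]
tool_rot: [0.5, 0.866, 0.003, 0.003]
force: [0.1, 0.7, 0.1]
finger_gap: -0.001
gripper_force: 0.0
```

```bash
python3 ang.py side top side
```

```text
side 20.4333 ang 359.7 r 0.102 A 49
top 20.4833 none
side 20.5333 ang 359.7 r 0.102 A 49
20.5833 [0.47881691 0.19232256 0.15067581]
```

Request:
send_rows --commands "0 0.5 0 -0.5 0;0 0.9 0 0 0;0 0.9 0 0 0;0 0.9 0 0 0;0 0.9 0 0 0;0 0.9 0 0 0;0 0.9 0 0 0;0 0.9 0 0 0;0 0.9 0 0 0;0 0.9 0 0 0;0 0 0 0 0;0 0 0 0 0;0 0 0 0 0"

```text
t: 21.67
tcp_pos: [0.3927, 0.3411, 0.1602]
tool_rot: [0.5, 0.866, -0.001, -0.0]
force: [-0.1, 0.3, 0.1]
finger_gap: 0.001
gripper_force: 0.0
```

```bash
python3 - <<'E'
from ang import *
meas('side');meas('top')
d=cams.snapshot('top')['pixels'][175:300,200:365,::-1]
cv2.imwrite('pics/e.png',cv2.resize(d,None,fx=4.8,fy=4.8,interpolation=cv2.INTER_CUBIC))
E
```

```text
side 21.6667 ang 359.7 r 0.103 A 47
top 21.7167 ang 358.7 r 0.099 A 86
```

View pics/e.png

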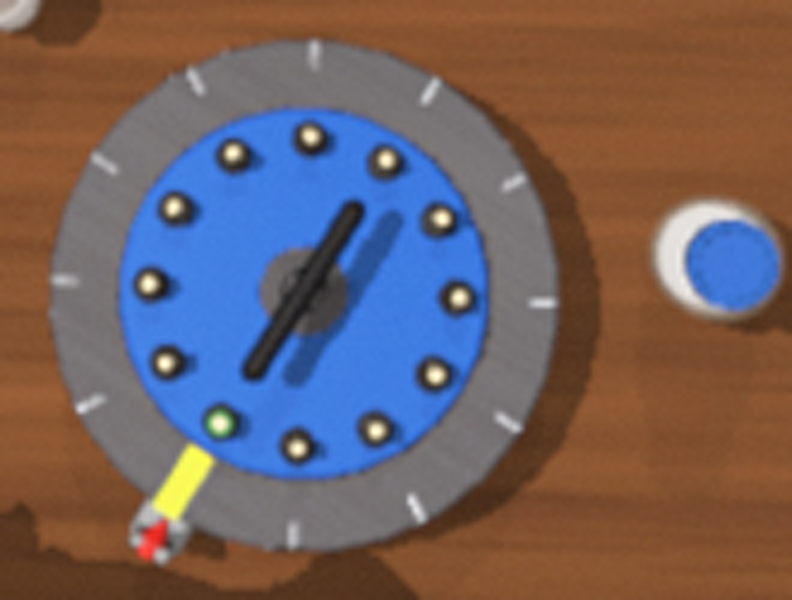

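The mark's outer end, about (167,507), meets the cone tip, about (163,520). The base and the bottle have not moved.

```bash
python3 -c "from station import sign_off;print(sign_off())"
```

```text
the job is handed in; nothing more can be done
None
```

The job is handed in: the flicked wheel ran past the pointer four times on its own, I braked it by fingertip on the fifth pass with one nudge of about 6 mm, and the last camera look had the home mark within about 3 mm of the pointer with the finger clear.

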